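# Lock the washing machine's levelling foot

## Robot

A 6-joint arm with a two-finger parallel gripper is mounted at the origin on the work surface. World frame = base frame: x ahead of the robot, y to its left, z up, the work surface at z = 0. Lengths are in m, angles in degrees, forces in N, time in s.
With the tool pointing down it reaches from about 0.4 to 0.825 m from the base axis. Payload 7 kg.
Tool frame: the origin (TCP) lies on the centre line of the jaws, within the pads' length; the fingertips stand 19 mm ahead of it and the grasp point (between the pads) is the TCP; z points along the fingers, y is the line along which they close (so a half turn about z gives the same grasp; the last joint's range is limited). The gripper opens to 88 mm and grips with 3 to 60 N. Pads are 19 mm wide; open, the fingers measure 130 mm over their backs; the gripper's body (78 mm by 193 mm) begins 47 mm behind the grasp point.
Start: joints at [93.455, 20.546, 0.682, 0, -70.136, -16.507], TCP at [0.152, 0.658, 0.246] pointing down, gripper open.
Joint ranges: [-176.03, 176.03], [-82.01, 121.73], [-58.28, 71.71], [-173.87, 95.51], [-174.79, -0.11], [-173.66, 173.66]. Speed limits (degrees/s): [136.94, 136.94, 172.46, 180, 180, 180].

## Interface

Orientations are given as [roll, pitch, yaw] about the fixed x, y, z axes, in that order (R = Rz(yaw) Ry(pitch) Rx(roll)).
In Python, from plant import get_state, capture, close_job gives the robot as it stands.
- The arm moves only by the tool apply_moves, never from a script. Its argument "targets" is a list of rows, each a list of 7 numbers: the opening, from 0 (shut) to 1 (fully open), then the shift along the tool's x, y, z normalised to -1 to 1, where 1 is 1000 mm, then the turn, a rotation vector about the tool's x, y, z normalised to -1 to 1, where 1 is 90 degrees. In form: [[claw, tx, ty, tz, ax, ay, az], ...]. A call has 1 to 20 rows; each row shifts and turns the commanded pose from where the row before left it, along the tool's axes as they then stand; what a row does not reach is not made up. A row lasts 1/12 s, in which the tool goes at most 41.7 mm and 7.16 degrees, less where a joint would pass 70% of its speed; a pose out of reach is approached as far as the arm can. A call with a number of a shift or a turn outside -1 to 1 is refused whole. A call with a gripper value outside its range is refused whole. The fingers move at their own pace and stop on an object; "newtons" is the grip in N (left out, the last holds). Time passes only in rows, so rows that do not move let the fingers close. It gives the time, the measured TCP pose, the force, the opening and the grip force at its end, in the units of the state.
- get_state(): the state, without advancing time (a new reading comes with each control period).
- capture(name): name is "scene" or "side" or "wrist"; returns a dict with "frame" (420x560x3 uint8, red, green, blue), "range_z" (420x560 float32, m along the optical axis (not along the pixel's ray), 0 where there is no reading), "camera_matrix" (3x3 intrinsics, pixels), "T" (4x4, takes a point from camera to world coordinates). Camera axes: x right, y down, z forward; pixel columns grow to the right and rows downward; lengths in m; the calibration is good to about 2 mm. A picture is of the moment at which its call begins.
- close_job(): hands the job in; it is judged then, once.
The state is a dict: "time_s": time; "joints": joint angles; "qd": joint speeds; "joint_torque": joint torques, N m; "tcp_pos": TCP position; "eef_rot": TCP orientation; "contact_force": force on the tool from outside, world axes, zero at the start; "moment": the same for the moment, N m; "gripper_width": finger opening in m; "gripper_force": force on a finger pad.
Only numpy, scipy, OpenCV 4.12 (cv2) and the standard library are available. Lean on these libraries where they do the work, as an engineer would, in place of code of your own. Each camera call takes 0.05 s, during which the arm holds its last target. There are 200 camera calls.

## Task

Three levelling feet for a washing machine stand on the laundry's service counter. On the one that carries two hex nuts, take the upper, larger nut and turn it clockwise (seen from above) down the stud until it is tight against the nut below, then let go of it.

Things in the scene. Friction and masses are not known exactly. Their poses are not given: they have to be found in the camera images.
- lock_nut (a joint): Turn of the upper, larger nut about its upright stud, rad; grows clockwise seen from above (tightening), the nut sinking 2.5 mm per rad. Starts at 0 to 0.35. At 1.25 the nut is jammed on the lower nut: a hard stop. Can be backed off to -0.6. Turning takes about 0.1 N m; it stays where it is left. Its foot's bracket and lower nut are fixed.
- lock_nut_grip (a point): Centre of that nut, on the stud's axis at half its height, 70 mm above the counter (67 when tight). Steel hexagon, 32 mm across flats, 22 mm tall. z is up; turns with the nut; flats face along its +y and -y and every 60 degrees. The 16 mm stud ends 94 mm above the counter. The lower nut (24 mm across flats, top at 56 mm) and bracket (110 x 90 mm, top at 40 mm) lie below.
- foot_plain: One of the other feet, not the one to work on: a dark steel bracket 110 x 90 mm, top 40 mm above the counter, a 40 mm washer and only one nut, 24 mm across flats and 13 mm tall, under a long bare stud that ends 94 mm above the counter. Fixed. Origin on the counter, below the stud.
- foot_cap: The other foot, not the one to work on: the same bracket and small nut, topped by a smooth round domed cap, 25 mm across, ending 98 mm above the counter. Fixed. Origin on the counter, below the stud.
There are look-alikes about, which are no part of the job. Leave any green or yellow look-alike of the part that bears lock_nut alone.

How it is judged:
By the outcome, as a careful person would: the job done as asked, in the order asked, and still so for the second after the job is handed in, with the robot touching nothing.
It also fails if it takes over 32 s, if anything falls off the work surface, if the arm or the gripper's body presses on something with over 40 N, if the wrist force passes 120 N, or if a joint passes its speed limit or range.

## Working session

There is one attempt and no reset: what is moved stays moved. The work goes in short steps, Python scripts to look and compute and a tool call to move; the robot and the scene stay as the last step left them, time stands still between calls to the robot, and variables do not carry over. Pictures are saved under pics/ and viewed, at most 10 in all, crops included, and the job is handed in when it is done.

Besides the shell and the picture viewer there is one more tool, called after ">>>" as a command line: name --pt "numbers of a row" for each row, then --argument value for the rest. apply_moves: Moves the arm, as the interface text tells. Scaled input: -1 to 1 covers 1000 mm each way for a shift and 90 degrees each way for a turn. Its arguments: {"type":"object","properties":{"targets":{"type":"array","items":{"type":"array","items":{"type":"number"}}},"newtons":{"type":"number"}},"required":["targets"]}

```bash
mkdir -p pics; cat > h.py <<'E'
import numpy as np, cv2
from plant import get_state, capture, close_job
def snap(n,f):
    c=capture(n); cv2.imwrite('pics/'+f,cv2.cvtColor(c['frame'],cv2.COLOR_RGB2BGR)); np.savez('pics/'+f[:-4],**c); return c
def pt(c,u,v):
    z=c['range_z'][int(v),int(u)]; K=c['camera_matrix']
    return (c['T']@np.r_[np.linalg.inv(K)@[u,v,1]*z,1])[:3]
def plane(c,u,v,h):
    K=c['camera_matrix'];T=c['T'];d=T[:3,:3]@np.linalg.inv(K)@[u,v,1];o=T[:3,3]
    return o+d*(h-o[2])/d[2]
E
python3 - <<'E'
from h import *
ims=[]
for n in ('scene','side','wrist'):
    c=snap(n,n+'0.png'); ims.append(c['frame']); print(n,c['T'].round(3).tolist(),c['camera_matrix'][0,0])
print(get_state())
E
```

```text
scene [[0.188, 0.63, -0.754, 1.392], [0.982, -0.107, 0.156, -0.214], [0.018, -0.769, -0.638, 0.847], [0.0, 0.0, 0.0, 1.0]] 541.5711111751702
side [[-0.995, -0.076, 0.071, 0.427], [-0.104, 0.666, -0.738, 0.695], [0.009, -0.742, -0.671, 0.771], [0.0, 0.0, 0.0, 1.0]] 514.0471526960105
wrist [[-0.227, -0.928, -0.294, 0.233], [-0.974, 0.216, 0.069, 0.637], [-0.0, 0.302, -0.953, 0.383], [0.0, 0.0, 0.0, 1.0]] 375.08124223068876
{'time_s': 0.15, 'joints': array([ 9.34571689e+01,  2.05838852e+01,  6.45107733e-01, -1.39462280e-02,
       -7.01355279e+01, -1.65066129e+01]), 'qd': array([-0.0307197 , -0.20920068,  0.16898615,  0.00417032, -0.00953768,
        0.07515731]), 'joint_torque': array([ 1.00319070e-03, -5.83274245e+01,  2.93288308e+01,  7.00125128e+00,
        8.62242887e-03, -1.09716207e-04]), 'tcp_pos': array([0.152363  , 0.65722257, 0.2448134 ]), 'eef_rot': array([ 1.79925031e+02, -8.54230444e-03, -1.30541858e+01]), 'contact_force': array([-0.62101099,  1.42077807,  0.19124712]), 'moment': array([-0.03510661,  0.01372968,  0.10351984]), 'gripper_force': 0.0, 'gripper_width': 0.08769514053910017}
```

View pics/scene0.png

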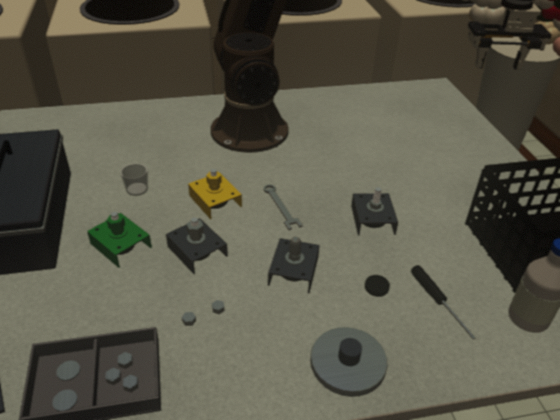

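View pics/wrist0.png

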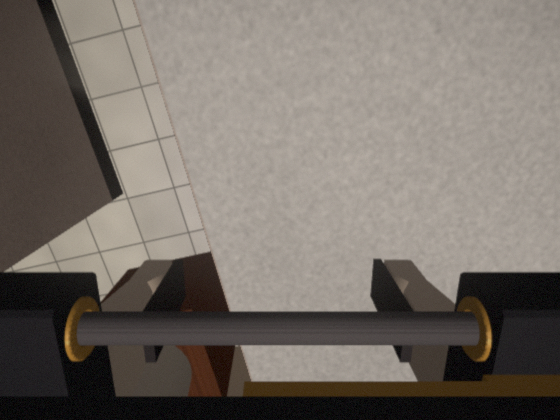

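The scene view shows three dark feet, with studs at about (195,235), (295,250) and (376,203). The green (116,228) and yellow (214,185) look-alikes are excluded. The wrist view shows only bare counter. Next I'll take enlarged crops of the three dark candidates from both fixed cameras.

```bash
python3 - <<'E'
from h import *
c=dict(np.load('pics/scene0.npz')); s=dict(np.load('pics/side0.npz'))
rows=[[],[]]
for u,v in ((195,235),(295,250),(376,203)):
    p=plane(c,u,v,.07); print((u,v),pt(c,u,v).round(3),p.round(3))
    q=np.linalg.inv(s['T'])@np.r_[p,1]; a=s['camera_matrix']@q[:3]; a=(a/a[2])[:2].astype(int); print('side',a)
    for r,(im,(x,y)) in enumerate(((c,(u,v)),(s,a))):
        f=cv2.copyMakeBorder(im['frame'],60,60,60,60,cv2.BORDER_CONSTANT)[y+25:y+95,x+25:x+95]
        rows[r].append(cv2.resize(f,(260,260),interpolation=cv2.INTER_CUBIC))
m=np.vstack([np.hstack(r) for r in rows]); m=np.clip(m*1.6,0,255).astype(np.uint8)
cv2.imwrite('pics/cand.png',m[...,::-1])
E
```

```text
(195, 235) [ 0.514 -0.2    0.067] [ 0.518 -0.2    0.07 ]
side [279 172]
(295, 250) [ 0.608 -0.001  0.078] [0.6   0.001 0.07 ]
side [226 232]
(376, 203) [0.468 0.225 0.061] [0.478 0.22  0.07 ]
side [276 334]
```

View pics/cand.png

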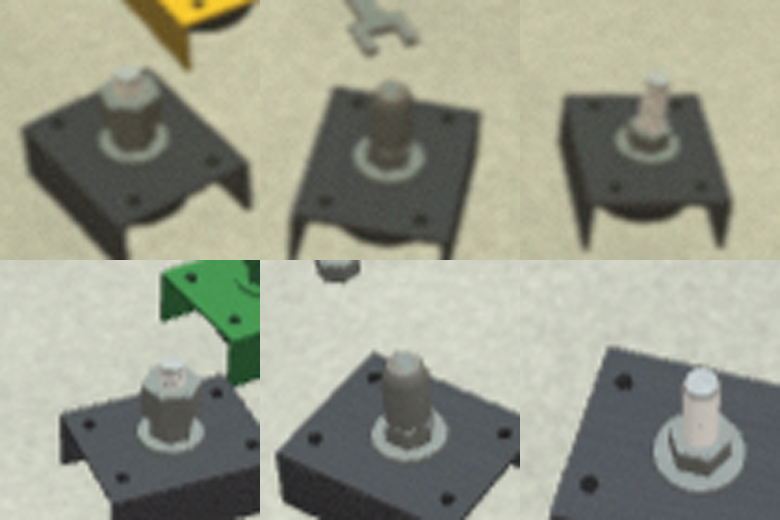

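In the crops, the left foot at scene (195,235) has two stacked nuts, with a large hexagon over a small one, so it is the target, at about (0.515, -0.200). The middle foot has the domed cap and the right one has a bare stud. I'll move the wrist camera over the target.

>>> apply_moves --pt "1 0.03 0.028 0 0 0 0" --pt "1 0.03 0.028 0 0 0 0" --pt "1 0.03 0.028 0 0 0 0" --pt "1 0.03 0.028 0 0 0 0" --pt "1 0.03 0.028 0 0 0 0" --pt "1 0.03 0.028 0 0 0 0" --pt "1 0.03 0.028 0 0 0 0" --pt "1 0.03 0.028 0 0 0 0" --pt "1 0.03 0.028 0 0 0 0" --pt "1 0.03 0.028 0 0 0 0" --pt "1 0.03 0.028 0 0 0 0" --pt "1 0.03 0.028 0 0 0 0" --pt "1 0.03 0.028 0 0 0 0" --pt "1 0.03 0.028 0 0 0 0" --pt "1 0.03 0.028 0 0 0 0"

```text
time_s: 1.4
tcp_pos: [0.4965, 0.1448, 0.2457]
eef_rot: [-180.0, -0.0, -13.0]
contact_force: [0.4, 1.5, -0.1]
gripper_width: 0.0872
gripper_force: 0.0
```

>>> apply_moves --pt "1 0.0105 0.0375 0 0 0 0" --pt "1 0.0105 0.0375 0 0 0 0" --pt "1 0.0105 0.0375 0 0 0 0" --pt "1 0.0105 0.0375 0 0 0 0" --pt "1 0.0105 0.0375 0 0 0 0" --pt "1 0.0105 0.0375 0 0 0 0" --pt "1 0.0105 0.0375 0 0 0 0" --pt "1 0.0105 0.0375 0 0 0 0" --pt "1 0.0105 0.0375 0 0 0 0" --pt "1 0 0 0 0 0 0" --pt "1 0 0 0 0 0 0"

```text
time_s: 2.32
tcp_pos: [0.5112, -0.2054, 0.2449]
eef_rot: [180.0, 0.1, -13.3]
contact_force: [-1.4, 1.2, -0.1]
gripper_width: 0.0879
gripper_force: 0.0
```

```bash
python3 - <<'E'
from h import *
c=snap('wrist','wrist1.png'); f=c['frame']; s=get_state(); print(s['tcp_pos'],s['eef_rot'],s['joints'],s['time_s'])
K=c['camera_matrix'];q=np.linalg.inv(c['T'])@[.515,-.2,.08,1];a=K@q[:3];a=(a/a[2]).round().astype(int)[:2];print(a)
x,y=a; cr=f[max(0,y-75):y+75,max(0,x-75):x+75]
cv2.imwrite('pics/w1c.png',cv2.resize(cr,(600,600),interpolation=cv2.INTER_CUBIC)[...,::-1])
E
```

```text
[ 0.511332   -0.20416793  0.24502459] [-1.79998117e+02  5.96197639e-02 -1.31900638e+01] [-1.38912102e+00  8.91230962e+00 -1.51500953e+01 -1.53653713e-02
 -6.59955704e+01  7.82053141e+01] 2.3667
[269 194]
```

View pics/w1c.png

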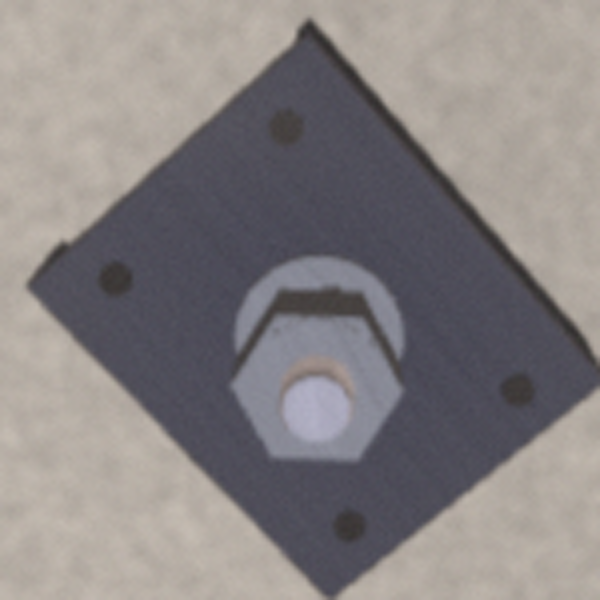

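The close crop confirms the two-nut foot. The top face of the nut is a hexagon with crop corners (232,385), (277,312), (365,312), (403,388), (358,460) and (272,460), and the stud is inside it. I'll work out its centre, height and angle.

```bash
cat >> h.py <<'E'
def tri(obs):
    A=np.zeros((3,3));b=np.zeros(3)
    for c,u,v in obs:
        d=c['T'][:3,:3]@np.linalg.inv(c['camera_matrix'])@[u,v,1];d/=np.linalg.norm(d);P=np.eye(3)-np.outer(d,d);A+=P;b+=P@c['T'][:3,3]
    return np.linalg.solve(A,b)
def hexa(c,cr,h):
    p=np.array([plane(c,u,v,h) for u,v in cr]); o=p.mean(0); d=p-o
    a=np.degrees(np.arctan2(d[:,1],d[:,0])); m=np.degrees(np.angle(np.exp(6j*np.radians(a)).mean()))/6
    e=p-np.roll(p,3,0); print('centre',o.round(4),'corner angle mod60',m.round(2),'AF',(np.linalg.norm(e,axis=1)*.866).round(4))
    return o,m
def totool(dw,yaw):
    y=np.radians(yaw); print('tool shift x,y',(dw[0]*np.cos(y)+dw[1]*np.sin(y)).round(4),(dw[0]*np.sin(y)-dw[1]*np.cos(y)).round(4))
E
python3 - <<'E'
from h import *
c=dict(np.load('pics/wrist1.npz')); s=get_state()
cr=np.array([(232,385),(277,312),(365,312),(403,388),(358,460),(272,460)])/4+[194,119]-.4
o=cr.mean(0)
for u,v in ((194+250/4,119+390/4),(194+385/4,119+388/4),(194+316/4,119+410/4)): print(pt(c,u,v).round(4))
for h in (.079,.081): ce,m=hexa(c,cr,h)
yaw=s['eef_rot'][2]; totool(ce-s['tcp_pos'],yaw)
print('yaw',yaw,'tool y dir',yaw-90,'flat normals',m+30)
E
```

```text
[ 0.498  -0.1846  0.0803]
[ 0.4918 -0.2127  0.0802]
[ 0.4948 -0.1985  0.0935]
centre [ 0.4953 -0.1984  0.079 ] corner angle mod60 15.09 AF [0.0316 0.0324 0.0336 0.0316 0.0324 0.0336]
centre [ 0.496  -0.1986  0.081 ] corner angle mod60 15.09 AF [0.0314 0.0322 0.0334 0.0314 0.0322 0.0334]
tool shift x,y -0.0162 -0.0019
yaw -13.190063793021974 tool y dir -103.19006379302198 flat normals 45.08975577165077
```

The centre is (0.4957, -0.1985) with the top face at about 0.080. Across flats measures about 32.5 mm, and the flat normals sit at 45° mod 60. I'll centre, turn to yaw of about 15 and descend to 0.16 for the second view.

>>> apply_moves --pt "1 -0.016 -0.002 0.02 0 0 0" --pt "1 0 0 0.02 0 0 -0.063" --pt "1 0 0 0.02 0 0 -0.063" --pt "1 0 0 0.015 0 0 -0.063" --pt "1 0 0 0.01 0 0 -0.063" --pt "1 0 0 0 0 0 -0.062" --pt "1 0 0 0 0 0 0" --pt "1 0 0 0 0 0 0"

```text
time_s: 3.03
tcp_pos: [0.497, -0.1967, 0.1608]
eef_rot: [180.0, -0.0, 15.1]
contact_force: [0.4, -0.3, -0.5]
gripper_width: 0.0877
gripper_force: 0.0
```

```bash
python3 - <<'E'
from h import *
c=snap('wrist','wrist2.png'); f=c['frame']; s=get_state(); print(s['tcp_pos'],s['eef_rot'],s['time_s'])
K=c['camera_matrix'];q=np.linalg.inv(c['T'])@[.4957,-.1985,.08,1];a=K@q[:3];a=(a/a[2]).round().astype(int)[:2];print(a)
x,y=a; cr=f[y-75:y+75,x-75:x+75]
cv2.imwrite('pics/w2c.png',cv2.resize(cr,(600,600),interpolation=cv2.INTER_CUBIC)[...,::-1])
E
```

```text
[ 0.49709419 -0.19689622  0.16100465] [ 1.79987146e+02 -4.00032587e-02  1.50991411e+01] 3.0833
[278 234]
```

View pics/w2c.png

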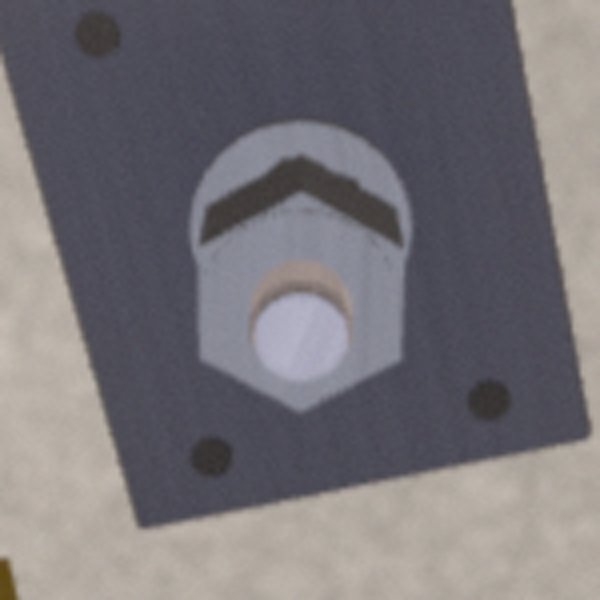

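The nut is now square to the jaws, with vertical flats at crop columns 200 and 402 and corners at (300,190) and (302,412). I'll triangulate this against view 1.

```bash
python3 - <<'E'
from h import *
a=dict(np.load('pics/wrist1.npz'));b=dict(np.load('pics/wrist2.npz')); s=get_state()
ca=np.array([(232,385),(277,312),(365,312),(403,388),(358,460),(272,460)])/4+[194,119]-.4
cb=np.array([(300,190),(200,245),(200,360),(302,412),(402,360),(403,247)])/4+[203,159]-.4
print('tri nut top',tri([(a,*ca.mean(0)),(b,*cb.mean(0))]).round(4),'stud top',tri([(a,194+316/4,119+408/4),(b,203+300/4,159+337/4)]).round(4))
ce,m=hexa(b,cb,.0805); yaw=s['eef_rot'][2]; totool(ce-s['tcp_pos'],yaw); print(m+30-60-60,yaw-90)
E
```

```text
tri nut top [ 0.4954 -0.1985  0.0793] stud top [ 0.4952 -0.1986  0.0938]
centre [ 0.4955 -0.1984  0.0805] corner angle mod60 15.07 AF [0.032  0.0319 0.0319 0.032  0.0319 0.0319]
tool shift x,y -0.0019 0.001
-74.9294811084807 -74.90085886061259
```

Height and centre agree between the views (top about 0.080, so nut centre about 0.0695). I'll descend to 0.070 and grip.

>>> apply_moves --pt "1 -0.002 0.001 0.03 0 0 0" --pt "1 0 0 0.03 0 0 0" --pt "1 0 0 0.02 0 0 0" --pt "1 0 0 0.011 0 0 0" --pt "1 0 0 0 0 0 0" --pt "1 0 0 0 0 0 0"

```text
time_s: 3.58
tcp_pos: [0.4952, -0.1991, 0.0698]
eef_rot: [180.0, 0.0, 15.1]
contact_force: [-0.2, 0.4, 0.8]
gripper_width: 0.0878
gripper_force: 0.0
```

>>> apply_moves --pt "0.2 0 0 0 0 0 0" --pt "0.2 0 0 0 0 0 0" --pt "0.2 0 0 0 0 0 0" --pt "0.2 0 0 0 0 0 0" --pt "0.2 0 0 0 0 0 0" --pt "0.2 0 0 0 0 0 0" --pt "0.2 0 0 0 0 0 0" --pt "0.2 0 0 0 0 0 0" --newtons 35

```text
time_s: 4.25
tcp_pos: [0.495, -0.1993, 0.0696]
eef_rot: [180.0, 0.0, 15.2]
contact_force: [-0.4, -0.6, 0.3]
gripper_width: 0.0395
gripper_force: 0.0
```

>>> apply_moves --pt "0.2 0 0 0 0 0 0" --pt "0.2 0 0 0 0 0 0" --pt "0.2 0 0 0 0 0 0" --pt "0.2 0 0 0 0 0 0" --pt "0.2 0 0 0 0 0 0" --newtons 35

```text
time_s: 4.67
tcp_pos: [0.4945, -0.1978, 0.0695]
eef_rot: [-179.9, 0.0, 15.2]
contact_force: [-3.1, 11.0, 6.2]
gripper_width: 0.0316
gripper_force: 35.0
```

It is gripped at 31.6 mm with a small side load. I'll ease that off, then turn about 43° while following the nut down.

>>> apply_moves --pt "0.2 0 -0.0015 0 0 0 0" --pt "0.2 0 0 0 0 0 0.02" --pt "0.2 0 0 0.0002 0 0 0.04" --pt "0.2 0 0 0.0002 0 0 0.06" --pt "0.2 0 0 0.0003 0 0 0.06" --pt "0.2 0 0 0.0002 0 0 0.06" --pt "0.2 0 0 0.0003 0 0 0.06" --pt "0.2 0 0 0.0002 0 0 0.06" --pt "0.2 0 0 0.0003 0 0 0.06" --pt "0.2 0 0 0.0002 0 0 0.06" --pt "0.2 0 0 0 0 0 0" --pt "0.2 0 0 0 0 0 0" --newtons 35

```text
time_s: 5.67
tcp_pos: [0.4944, -0.1973, 0.0676]
eef_rot: [-180.0, 0.0, -28.0]
contact_force: [-1.3, 4.9, 2.2]
gripper_width: 0.0318
gripper_force: 35.0
```

```bash
python3 -c "
from h import *
s=get_state();print(s['moment'],s['contact_force'],s['eef_rot'],s['tcp_pos'],s['gripper_width'],s['joints'])"
```

```text
[ 1.90549774  0.43055606 -0.11627777] [-1.34469223  4.93783885  2.19788038] [-1.79973221e+02  3.10310532e-02 -2.80397280e+01] [ 0.49444848 -0.19727687  0.06764108] 0.03184960554561463 [-6.60783806e-01  1.80292247e+01 -2.98839348e+01 -5.67518944e-02
 -4.21020948e+01  6.26631608e+01]
```

The nut turned 43° cleanly at about 0.1 N m. I'll continue in short steps towards the stop, watching the moment.

>>> apply_moves --pt "0.2 0 0 0.0002 0 0 0.03" --pt "0.2 0 0 0.0001 0 0 0.03" --pt "0.2 0 0 0.0001 0 0 0.03" --pt "0.2 0 0 0 0 0 0" --newtons 35

```text
time_s: 6.0
tcp_pos: [0.4945, -0.1972, 0.0673]
eef_rot: [-180.0, 0.0, -36.3]
contact_force: [-0.8, 5.3, 3.4]
gripper_width: 0.0316
gripper_force: 35.0
```

```bash
python3 -c "
from h import *
s=get_state();print(s['moment'],s['contact_force'],s['eef_rot'],s['tcp_pos'],s['gripper_width'])"
```

```text
[ 2.03320144  0.44063183 -0.0865405 ] [-0.82418898  5.28249563  3.43643276] [-1.79976054e+02  3.27927962e-02 -3.62639207e+01] [ 0.49448763 -0.19723631  0.06727507] 0.03157332262865067
```

>>> apply_moves --pt "0.2 0 0 0.0001 0 0 0.02" --pt "0.2 0 0 0.0001 0 0 0.02" --pt "0.2 0 0 0 0 0 0"

```text
time_s: 6.25
tcp_pos: [0.4945, -0.1972, 0.0671]
eef_rot: [-180.0, 0.0, -39.8]
contact_force: [-1.0, 5.9, 4.0]
gripper_width: 0.0317
gripper_force: 35.0
```

```bash
python3 -c "
from h import *
s=get_state();print(s['moment'],s['contact_force'],s['eef_rot'],s['tcp_pos'],s['gripper_width'])"
```

```text
[ 2.08608095  0.50521362 -0.06483446] [-1.0474631   5.86913595  4.0386112 ] [-1.79976039e+02  3.33358412e-02 -3.98034889e+01] [ 0.4945023  -0.1971926   0.06709844] 0.03171787536349173
```

>>> apply_moves --pt "0.2 0 0 0.0001 0 0 0.03" --pt "0.2 0 0 0.0001 0 0 0.03" --pt "0.2 0 0 0 0 0 0"

```text
time_s: 6.5
tcp_pos: [0.4946, -0.1972, 0.067]
eef_rot: [-180.0, 0.0, -45.2]
contact_force: [-2.0, 7.1, 3.7]
gripper_width: 0.0318
gripper_force: 35.1
```

```bash
python3 -c "
from h import *
s=get_state();print(s['moment'],s['contact_force'],s['eef_rot'],s['tcp_pos'],s['gripper_width'])"
```

```text
[2.43314981 0.56766698 0.90016476] [-1.99200969  7.12126602  3.65701122] [-1.79993823e+02  2.69001190e-02 -4.51677623e+01] [ 0.49455216 -0.19719049  0.06696444] 0.03182421557409438
```

>>> apply_moves --pt "0.2 0 0 0.0001 0 0 0.03" --pt "0.2 0 0 0.0001 0 0 0.03" --pt "0.2 0 0 0 0 0 0"

```text
time_s: 6.75
tcp_pos: [0.4953, -0.1979, 0.067]
eef_rot: [-180.0, -0.1, -50.5]
contact_force: [0.4, 0.2, 1.8]
gripper_width: 0.0327
gripper_force: 35.0
```

```bash
python3 -c "
from h import *
s=get_state();print(s['moment'],s['contact_force'],s['eef_rot'],s['tcp_pos'],s['gripper_width'])"
```

```text
[ 0.10369207 -0.26324395  1.26886272] [0.39019884 0.17788427 1.76986017] [-1.79993663e+02 -6.89267637e-02 -5.04527801e+01] [ 0.4953008  -0.19793298  0.06701171] 0.03266741406573681
```

The moment jumped from 0.1 to 1.3 N m and the jaws began to ride over the flats (32.7 mm), so the nut is on the hard stop after about 60°. I'll open, rise and check.

>>> apply_moves --pt "1 0 0 0 0 0 0" --pt "1 0 0 0 0 0 0" --pt "1 0 0 0 0 0 0" --pt "1 0 0 0 0 0 0" --pt "1 0 0 0 0 0 0" --pt "1 0 0 0 0 0 0" --pt "1 0 0 0 0 0 0" --pt "1 0 0 0 0 0 0" --pt "1 0 0 -0.01 0 0 0" --pt "1 0 0 -0.02 0 0 0" --pt "1 0 0 -0.03 0 0 0" --pt "1 0 0 -0.034 0 0 0" --pt "1 0 0 0 0 0 0" --pt "1 0 0 0 0 0 0"

```text
time_s: 7.92
tcp_pos: [0.4961, -0.198, 0.1637]
eef_rot: [-179.8, -0.2, -50.5]
contact_force: [0.2, -0.3, -0.8]
gripper_width: 0.0877
gripper_force: 0.0
```

```bash
python3 - <<'E'
from h import *
c=snap('wrist','wrist3.png'); f=c['frame']; s=get_state(); print(s['tcp_pos'],s['eef_rot'],s['time_s'],s['gripper_width'])
K=c['camera_matrix'];q=np.linalg.inv(c['T'])@[.4955,-.1985,.078,1];a=K@q[:3];a=(a/a[2]).round().astype(int)[:2];print(a)
x,y=a; cr=f[y-75:y+75,x-75:x+75]
cv2.imwrite('pics/w3c.png',cv2.resize(cr,(600,600),interpolation=cv2.INTER_CUBIC)[...,::-1])
E
```

```text
[ 0.49499274 -0.1977936   0.16203551] [-1.79881104e+02 -8.89617202e-02 -5.04973287e+01] 7.9667 0.08780923512139338
[279 231]
```

View pics/w3c.png

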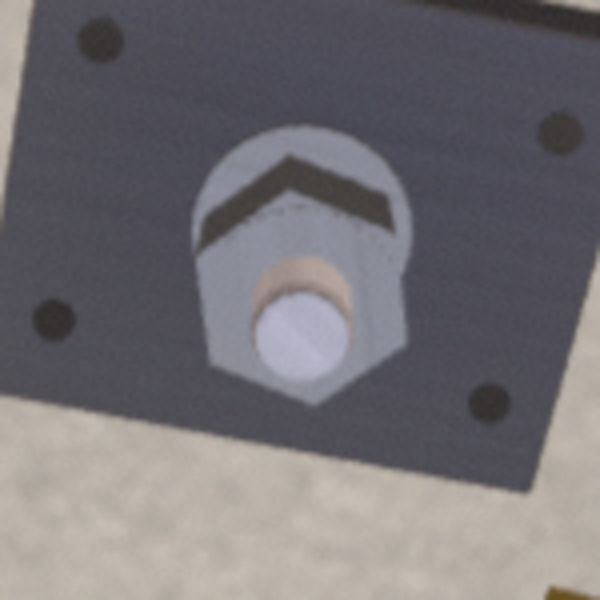

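The nut is free of the jaws and turned about 6° relative to them, with crop corners (290,188), (198,252), (210,365), (315,405), (407,347) and (393,235). I'll check the angle and height.

```bash
python3 - <<'E'
from h import *
b=dict(np.load('pics/wrist3.npz'));a=dict(np.load('pics/wrist2.npz'))
cb=np.array([(290,188),(198,252),(210,365),(315,405),(407,347),(393,235)])/4+[204,156]-.4
ce,m=hexa(b,cb,.078); print('turned',60+15.07-m, 15.07-m)
for u,v in ((225,300),(380,300),(300,220),(230,350)): print('now',pt(b,204+u/4,156+v/4)[2].round(4))
for u,v in ((225,300),(380,300),(300,220),(230,340)): print('before',pt(a,203+u/4,159+v/4)[2].round(4))
E
```

```text
centre [ 0.4953 -0.1986  0.078 ] corner angle mod60 15.39 AF [0.032  0.032  0.0317 0.032  0.032  0.0317]
turned 59.6814107098124 -0.3185892901875942
now 0.078
now 0.0778
now 0.0771
now 0.0788
before 0.0804
before 0.0801
before 0.0796
before 0.0803
```

The nut turned 59.7° and sank about 2.3 mm, with its top now at 0.078 as expected when tight. The angle matches where the moment jumped. The gripper is clear, so I'll hand in.

```bash
python3 -c "
from h import *
print(close_job())"
```

```text
the job is handed in; nothing more can be done
None
```

I turned the upper nut on the two-nut foot about 60° clockwise until it jammed against the lower nut, let go of it with the gripper clear, and handed the job in at about 8 s; the hand-in gave no verdict.

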